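# Seat and latch the sample carrier on its loading rails

### The arm

A 6-joint arm with a two-finger parallel gripper is mounted at the origin on the work surface. World frame = base frame: x ahead of the robot, y to its left, z up, the work surface at z = 0. Lengths are in m, angles in degrees, forces in N, time in s.
With the tool pointing down it reaches from about 0.375 to 0.9 m from the base axis. Payload 3.1 kg.
Tool frame: the origin (TCP) lies between the finger pads; the fingertips stand 11 mm ahead of it and the grasp point (between the pads) lies 8 mm behind it; z points along the fingers, y is the line along which they close (so a half turn about z gives the same grasp; the last joint's range is limited). The gripper opens to 87 mm and grips with 3 to 60 N. Pads are 19 mm wide; open, the fingers measure 117 mm over their backs; the gripper's body (75 mm by 190 mm) begins 51 mm behind the grasp point.
Start: joints at [59.845, 30.224, 82.088, -0, 67.689, -10.227], TCP at [0.213, 0.588, 0.234] pointing down, gripper open.
Joint ranges: [-176.69, 176.69], [-43.24, 126.21], [12.49, 139.97], [-82, 262], [0, 151.66], [-163.58, 163.58]. Speed limits (degrees/s): [159.86, 159.86, 180, 180, 180, 180].

### API

Orientations are given as a 3x3 rotation matrix whose columns are the frame's x, y, z axes.
In Python, from rig import bot, viewer, workorder, nets gives the robot as it stands. The module is installed in compiled form; this text tells all that it offers.
- The arm moves only by the tool move_arm, never from a script. Its argument "increments" is a list of rows, each a list of 7 numbers: the shift along the tool's x, y, z normalised to -1 to 1, where 1 is 0.3 m, then the turn, a rotation vector about the tool's x, y, z normalised to -1 to 1, where 1 is pi rad, then the opening, from 0 (shut) to 1 (fully open). In form: [[tx, ty, tz, wx, wy, wz, grip], ...]. A call has 1 to 10 rows; each row is the pose to reach, as a shift and turn from the pose commanded when the call began, along the tool's axes at that moment, turning the shorter way round; what a row does not reach only later rows make up. A row lasts 1/12 s, in which the tool goes at most 41.7 mm and 7.16 degrees, less where a joint would pass 70% of its speed; a pose out of reach is approached as far as the arm can. A call with a number of a shift or a turn outside -1 to 1 is refused whole. A call with a gripper value outside its range is refused whole. The fingers move at their own pace and stop on an object; the grip force is fixed at half the most. Time passes only in rows, so rows that repeat a pose let the fingers close. It gives the time, the measured TCP pose, the force, the opening and the grip force at its end, in the units of the state.
- bot.read_state(): the state, without advancing time (a new reading comes with each control period).
- viewer.capture(name): name is "scene" or "top"; returns a dict with "image" (480x640x3 uint8, blue, green, red), "K" (3x3 intrinsics, pixels), "eye" and "orientation" of the camera in the world. Camera axes: x right, y up, looking along -z (the intrinsics and any distortion apply to the point x, -y, -z); pixel columns grow to the right and rows downward; lengths in m; the calibration is good to about 2 mm. A picture is of the moment at which its call begins. There is no depth.
- workorder.hand_in(): hands the job in; it is judged then, once.
Trained networks look in the newest picture that a camera, given by its name, has taken for a name from the list of things; names that differ only in an ending like _2 or _b are one class to them, and where a whole thing is asked for, a point or a joint stands for the part that bears it (a point fixed in the world has none). Each returns a list of dicts, best first, with "conf" (0 to 1); they miss things now and then, are a little off and sometimes report something else, mostly with a low value. They report only what shows in the picture. A call takes as long as a camera call. They do not tell look-alikes from the thing itself.
- nets.find_in(camera, thing): "location" ([column, row] in pixels, amid what is visible of it).
The state is a dict: "time_s": time; "joint_positions": joint angles; "qvel": joint speeds; "tau": joint torques, N m; "position": TCP position; "tcp_rot": TCP orientation; "force": force on the tool from outside, world axes, zero at the start; "moment": the same for the moment, N m; "opening": opening from 0.0 (shut) to 1.0 (fully open); "grasp_force": force on a finger pad.
Only numpy, scipy, OpenCV 4.12 (cv2) and the standard library are available. Lean on these libraries where they do the work, as an engineer would, in place of code of your own. Each camera call takes 0.05 s, during which the arm holds its last target. There are 200 camera calls.

### The job

The square sample carrier lies part-way along its loading rails: with the fingertips, push it gently along the rails towards the latch end until it drops into its locating notches and lies flush with the rail tops. Then push the latch knob round until the latch arm lies straight across the carrier against its stop. Only push, never lift the carrier, and leave everything else on the table where it is.

Things in the scene. Friction and masses are not known exactly. Their poses are not given: they have to be found in the camera images.
- track: Fixed aluminium track, 300 (own x) x 160 mm, open above and at both ends; origin: centre of its underside, z up. The carrier slides towards +x. Base plate top 12 mm up. Two dark guide walls, 113 mm apart inside, 11.5 mm thick, tops (rail tops) 38 mm up. Ledges for the carrier's feet, tops 24 mm up, 22 to 57 mm either side of the middle line; between them a 44 mm wide channel.
- track_home (a point): Point of the track where the carrier's origin lies when home: track frame x = 70, y = 0, z = 18 mm.
- front_notch (a point): Midway between the two front notches, track x = 115 mm, on their floor level (18 mm up). Notches in the ledges, 16 mm long, 6 mm deep with upright ends, take all four feet at once at this one place: front feet here (30 mm either side of the middle), rear feet at x = 25 mm (46 mm either side). There is no other stop beyond.
- carrier: Loose aluminium plate 110 x 110 x 12 mm, 0.45 to 0.8 kg, on four feet 8 mm high; origin: centre, at the feet's undersides; axes as the track's. Knob 16 mm across, 16 high on top at (-30, 0); 3 low pucks. Starts 70 to 130 mm short of home, its top 6 mm above the rail tops; home, it has dropped 6 mm, its top is level with them, and the feet (12 mm long) have 2 mm play fore and aft.
- carrier_edge (a point): Middle of the carrier's rear edge face, the one to push towards track +x: upright, 110 mm wide, 12 mm high (32 to 44 mm above the table while sliding, 26 to 38 mm when home).
- latch (a joint): Upright hinge of the latch arm. 0 = open, arm along track +x beside the carrier's way; grows anticlockwise seen from above to its stop at 1.571 rad = shut, arm along track +y across the carrier. Steel arm 63 x 12 x 6 mm, underside 40 mm up: passes 2 mm over a carrier that is home, strikes one that is not. Stays where left by friction (about 1 N at the knob). Starts at 0 to 0.3 rad.
- latch_pivot (a point): Latch hinge axis, at the underside of the arm: track frame x = 80, y = -66.5, z = 40 mm.
- latch_knob (a point): Middle of the upright black latch knob, 14 mm across and 26 mm high (46 to 72 mm above the table), 55 mm from the latch's hinge axis.
- vial_a: Bystander: loose amber vial 24 mm across, 50 mm high, near the latch; origin at the centre of its underside.
- vial_b: Bystander: loose amber vial like the other, beside the track; origin at the centre of its underside.
- driver: Bystander: loose screwdriver 150 mm long lying beside the track on the robot's side.
- wellplate: Bystander: loose clear well plate 128 x 86 x 18 mm; origin at the centre of its underside.
- beaker: Bystander: loose glass beaker 80 mm across, 100 mm high; origin at the centre of its underside.
- canister: Bystander: loose white canister 84 mm across, 140 mm high; origin at the centre of its underside.
- spatula: Bystander: loose spatula 170 mm long lying on the table.
Things that resemble listed ones, but are neither listed nor needed, are in the scene too. Of the things that look like the carrier, the middle-sized one is meant.

How it is judged (in metres and radians):
On the way, in this order (a step that is already met when the one before it is completed fails the run):
1. the carrier has dropped into its notches, flat (z of carrier in the frame of track_home below 0.002 m and horizontal distance between carrier and track_home below 0.005 m and angle between carrier's own z axis and vertical below 0.04 rad), for 0.2 s.
2. the latch is shut across the carrier (value of joint latch above 1.48 rad), for 0.2 s.
At the end, for the whole second after the job is handed in: The carrier lies in its notches: origin within 5 mm of home seen from above and less than 2 mm above it, tilted less than 0.04 rad, at rest; the latch is shut (joint above 1.48 rad) (all of step 1 and linear speed of carrier below 0.01 m/s and value of joint latch above 1.48 rad); the robot touches nothing.
It fails at once if the carrier is lifted off its rails (more than 8 mm above riding height) (z of carrier in the frame of track_home above 0.014 m).
It fails at once if the carrier is tipped by more than 0.2 rad (angle between carrier's own z axis and vertical above 0.2 rad).
It fails at once if the carrier is pushed roughly (over 40 N) (contact force between the fingers and carrier above 40 N).
It fails at once if a bystander is moved by more than 20 mm (distance of any of vial_a, vial_b, driver, wellplate, beaker, canister, spatula from where it was at the start of the episode above 0.02 m).
It also fails if it takes over 51 s, if anything falls off the work surface, if the arm or the gripper's body presses on something with over 40 N, if the wrist force passes 120 N, or if a joint passes its speed limit or range.

## Working session

There is one attempt and no reset: what is moved stays moved. The work goes in short steps, Python scripts to look and compute and a tool call to move; the robot and the scene stay as the last step left them, time stands still between calls to the robot, and variables do not carry over. Pictures are saved under pics/ and viewed, at most 10 in all, crops included, and the job is handed in when it is done.

Besides the shell and the picture viewer there is one more tool, called after ">>>" as name(argument=value, ...) on one line, values as JSON. move_arm: Moves the arm, as the interface text tells. Its arguments: {"type":"object","properties":{"increments":{"type":"array"}},"required":["increments"]}

```bash
mkdir -p pics
cat > h.py <<'E'
import numpy as np, cv2, json
from rig import bot, viewer, workorder, nets
def cap(n,f=None):
    c=viewer.capture(n)
    if f: cv2.imwrite('pics/'+f,c['image'])
    return c
def ray(c,px,z):
    K=np.array(c['K']);R=np.array(c['orientation']);e=np.array(c['eye'])
    v=np.linalg.solve(K,[px[0],px[1],1.]);d=R@np.array([v[0],-v[1],-v[2]])
    return e+d*(z-e[2])/d[2]
def proj(c,p):
    K=np.array(c['K']);R=np.array(c['orientation']);e=np.array(c['eye'])
    v=R.T@(np.array(p)-e);q=K@np.array([v[0],-v[1],-v[2]]);return q[:2]/q[2]
E
python3 - <<'E'
from h import *
for n in ("scene","top"):
    c=cap(n,n+'1.png'); print(n,{k:np.round(v,3).tolist() for k,v in c.items() if k!='image'},c.keys())
    for t in ["track","carrier","carrier_edge","latch","latch_knob","latch_pivot","vial_a","driver","beaker","canister"]:
        print(t,[(np.round(d['location']).tolist(),round(d['conf'],2)) for d in nets.find_in(n,t)])
s=bot.read_state();print(s)
E
```

```text
scene {'K': [[611.242, 0.0, 318.471], [0.0, 611.242, 239.037], [0.0, 0.0, 1.0]], 'eye': [1.688, -0.235, 0.814], 'orientation': [[0.205, -0.533, 0.821], [0.979, 0.107, -0.175], [0.006, 0.839, 0.543]]} dict_keys(['image', 'K', 'eye', 'orientation'])
track [([314.0, 264.0], 0.66)]
carrier [([413.0, 230.0], 0.9), ([288.0, 251.0], 0.65), ([333.0, 309.0], 0.57)]
carrier_edge [([286.0, 250.0], 0.89), ([324.0, 310.0], 0.82), ([314.0, 263.0], 0.63), ([417.0, 230.0], 0.55), ([151.0, 247.0], 0.27)]
latch [([355.0, 256.0], 0.62), ([184.0, 300.0], 0.61)]
latch_knob [([354.0, 257.0], 0.6)]
latch_pivot [([315.0, 261.0], 0.56), ([288.0, 250.0], 0.37), ([267.0, 232.0], 0.25)]
vial_a [([278.0, 287.0], 0.52), ([369.0, 290.0], 0.47)]
driver [([262.0, 234.0], 0.9)]
beaker [([508.0, 242.0], 0.61)]
canister [([185.0, 298.0], 0.79)]
top {'K': [[596.237, 0.0, 321.76], [0.0, 596.237, 243.888], [0.0, 0.0, 1.0]], 'eye': [0.47, -0.001, 1.712], 'orientation': [[0.028, 0.997, -0.066], [-1.0, 0.029, 0.007], [0.009, 0.066, 0.998]]} dict_keys(['image', 'K', 'eye', 'orientation'])
track [([316.0, 257.0], 0.66)]
carrie
[... 537 characters left out ...]
.81662618e-04,
        6.76892018e+01, -1.02259018e+01]), 'qvel': array([ 0.02356703, -0.05671617, -0.05821046, -0.0242104 , -0.0693512 ,
        0.03134219]), 'tau': array([ 6.92860667e-04, -4.40031552e+01, -1.76985741e+01,  6.33885898e-02,
        5.04640059e-02,  8.68626451e-07]), 'position': array([0.21295687, 0.58757052, 0.23354728]), 'tcp_rot': array([[-9.40125277e-01,  3.40829082e-01, -1.53187219e-05],
       [ 3.40829082e-01,  9.40125277e-01, -7.67243472e-06],
       [ 1.17865288e-05, -1.24341157e-05, -1.00000000e+00]]), 'force': array([ 0.39495588, -1.2221726 , -0.81869802]), 'moment': array([ 0.01107933,  0.00134406, -0.00718976]), 'grasp_force': 0.0, 'opening': 1.0022507100684628}
```

View pics/scene1.png

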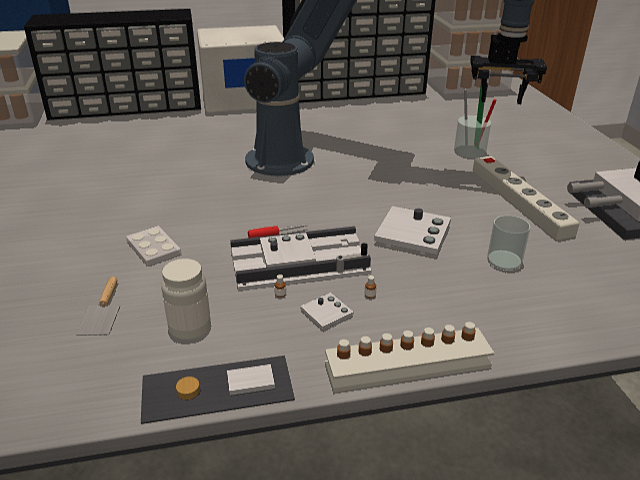

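View pics/top1.png

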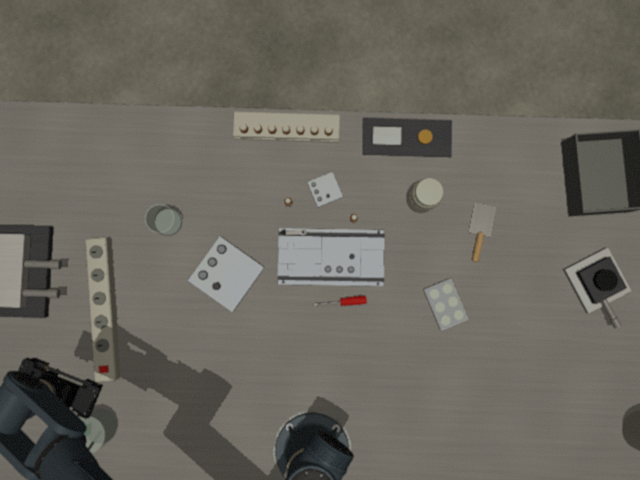

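Run:
```python
import cv2,numpy as np
a=cv2.imread('pics/top1.png')[190:310,265:400]
b=cv2.imread('pics/scene1.png')[215:300,220:385]
a=cv2.resize(a,None,fx=5,fy=5,interpolation=cv2.INTER_CUBIC);cv2.imwrite('pics/topc.png',a)
b=cv2.resize(b,None,fx=4.8,fy=4.8,interpolation=cv2.INTER_CUBIC);cv2.imwrite('pics/scenec.png',b)
```

```text
(no output)
```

View pics/topc.png

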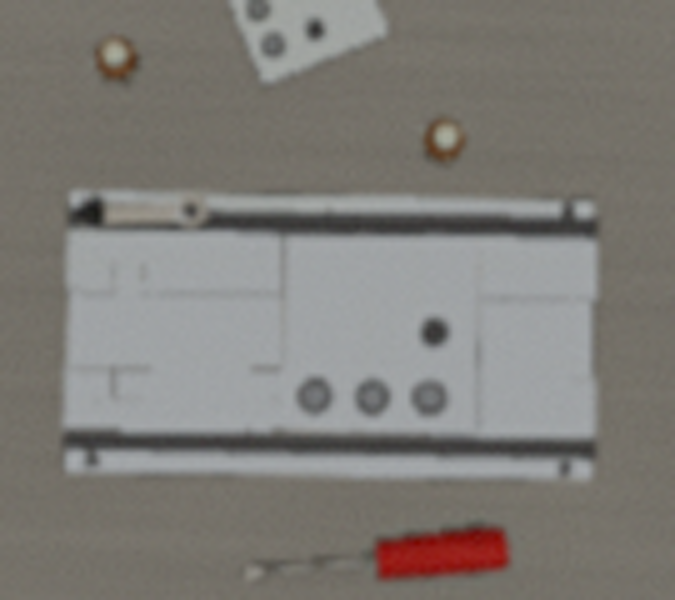

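View pics/scenec.png

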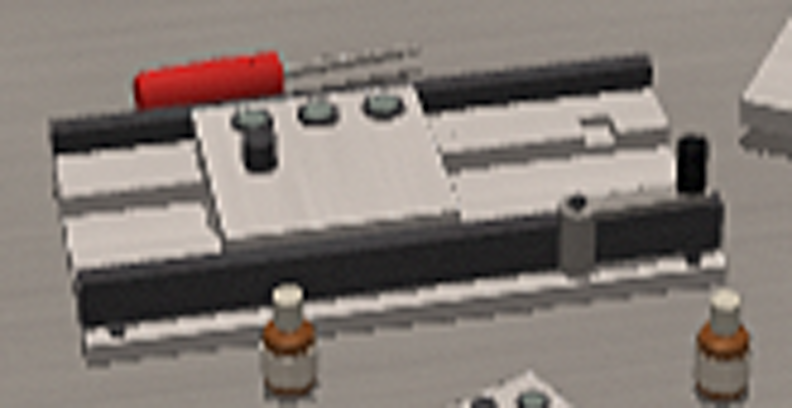

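```bash
cat > est.py <<'E'
from h import *
from scipy.optimize import least_squares
c=cap("top");s=cap("scene")
T=lambda u,v:(265+(u+.5)/5-.5,190+(v+.5)/5-.5)
S=lambda u,v:(220+(u+.5)/4.8-.5,215+(v+.5)/4.8-.5)
obs=[(c,T(70,192),(150,-80,12)),(c,T(598,202),(-150,-80,12)),(c,T(592,478),(-150,80,12)),(c,T(65,470),(150,80,12)),
(c,T(192,210),(80,-66.5,46)),
(s,S(727,252),(150,-80,12)),(s,S(85,350),(-150,-80,12)),(s,S(78,270+3),(-150,-68,38)),(s,S(722,203),(150,-68,38)),
(s,S(653,57),(150,68,38)),(s,S(50,120),(-150,68,38)),(s,S(577,203),(80,-66.5,46))]
def w(p,q):
    a=p[2];X=np.array([np.cos(a),np.sin(a)]);Y=np.array([-X[1],X[0]])
    return np.r_[np.array(p[:2])+X*q[0]/1e3+Y*q[1]/1e3,q[2]/1e3]
def inv(p,P):
    a=p[2];d=np.array(P[:2])-p[:2];X=np.array([np.cos(a),np.sin(a)]);return 1e3*np.array([d@X,d@[-X[1],X[0]]])
f=lambda p:np.concatenate([proj(k,w(p,q))-px for k,px,q in obs])
r=least_squares(f,[.47,0,np.pi/2],loss='soft_l1');p=r.x
if __name__=="__main__":
    print(p,np.degrees(p[2]));print(np.round(r.fun if 0 else f(p).reshape(-1,2),1).tolist())
    for k,px,z in [(c,T(283,300),.044),(c,T(478,330),.044),(c,T(433,332),.060),(c,T(94,211),.072),(s,S(693,140),.072),(s,S(262,125),.06),(s,S(225,243),.044),(s,S(462,212),.044),(s,S(192,112),.044),(s,S(412,88),.044),
      (c,T(115,52),.045),(c,T(445,137),.045)]:
        print(np.round(inv(p,ray(k,px,z)),1))
    print('home',w(p,(70,0,18)))
E
python3 est.py
```

```text
[ 0.54630928 -0.03742722  1.58051388] 90.55677500023845
[[-0.3, -0.0], [-1.2, -0.0], [-0.6, 0.7], [-0.6, 0.4], [-0.6, 0.5], [0.0, 2.8], [-0.3, -0.7], [-0.3, 2.4], [0.1, 0.5], [-1.5, -0.4], [-0.5, 0.4], [-0.1, 0.9]]
[ 26.3 -18.5]
[-83.2  -3.7]
[-57.1  -1.4]
[131.7 -64.1]
[136.  -61.2]
[-53.4  10.4]
[-81.7 -58.5]
[ 28.4 -56.6]
[-81.4  53.1]
[26.9 52.5]
[ 123.5 -156.5]
[ -63.1 -112. ]
home [0.54562907 0.03256947 0.018     ]
```

Candidates for "carrier": large plate (413,230), small plate (330,309), plate on the track (290,250). The last is the middle-sized one, and the crops confirm it: dark walls either side, latch knob at (364,249) in the scene image. Latch is open, with the carrier about 98 mm short. Now moving behind the carrier's rear edge.

>>> move_arm(increments=[[-0.943, -0.966, 0, 0, 0, 0.193, 0.4], [-0.943, -0.966, 0, 0, 0, 0.193, 0.4], [-0.943, -0.966, 0, 0, 0, 0.193, 0.4], [-0.943, -0.966, 0, 0, 0, 0.193, 0.4], [-0.943, -0.966, 0, 0, 0, 0.193, 0.4], [-0.943, -0.966, 0, 0, 0, 0.193, 0.4], [-0.943, -0.966, 0, 0, 0, 0.193, 0.4], [-0.943, -0.966, 0, 0, 0, 0.193, 0.4], [-0.943, -0.966, 0, 0, 0, 0.193, 0.4], [-0.943, -0.966, 0, 0, 0, 0.193, 0.4]])

```text
time_s: 2.03
position: [0.3813, 0.2161, 0.2339]
tcp_rot: [[-0.577, 0.817, 0.001], [0.817, 0.577, -0.0], [-0.001, 0.001, -1.0]]
force: [0.9, 2.0, -0.1]
opening: 0.417
grasp_force: 0.0
```

```bash
cat > d.py <<'E'
import sys
from h import *
from scipy.spatial.transform import Rotation as Ro
s=bot.read_state();R=s['tcp_rot'];x,y,z,yaw=map(float,sys.argv[1:5]) # yaw: angle of tool x in world
a=np.radians(yaw);G=np.array([[np.cos(a),np.sin(a),0],[np.sin(a),-np.cos(a),0],[0,0,-1.]])
print(s['time_s'],s['position'],s['opening'],s['joint_positions'].round(1))
print('shift',(R.T@(np.array([x,y,z])-s['position'])/.3).round(4),'rot',(Ro.from_matrix(R.T@G).as_rotvec()/np.pi).round(4))
E
python3 d.py .5475 -.150 .15 90.56
```

```text
2.0333 [0.38125111 0.21609664 0.2339033 ] 0.4171598786523036 [ 1.490e+01  1.580e+01  1.077e+02 -1.000e-01  5.640e+01 -2.030e+01]
shift [-1.316  -0.2522  0.2809] rot [0.0003 0.0003 0.1928]
```

>>> move_arm(increments=[[-0.95, -0.18, 0, 0, 0, 0.193, 0.4], [-0.95, -0.18, 0, 0, 0, 0.193, 0.4], [-0.95, -0.18, 0, 0, 0, 0.193, 0.4], [-0.95, -0.18, 0, 0, 0, 0.193, 0.4], [-0.95, -0.18, 0, 0, 0, 0.193, 0.4], [-0.95, -0.18, 0, 0, 0, 0.193, 0.4], [-0.95, -0.18, 0, 0, 0, 0.193, 0.4], [-0.95, -0.18, 0, 0, 0, 0.193, 0.4], [-0.95, -0.18, 0, 0, 0, 0.193, 0.4]])

```text
time_s: 2.78
position: [0.502, -0.0473, 0.2335]
tcp_rot: [[-0.006, 1.0, 0.001], [1.0, 0.006, -0.0], [-0.0, 0.001, -1.0]]
force: [0.3, 1.5, 0.3]
opening: 0.4
grasp_force: 0.0
```

```bash
python3 d.py .5475 -.150 .08 90.56
```

```text
2.7833 [ 0.50201095 -0.04729949  0.23354449] 0.3997359397444767 [-18.1  20.9  99.2   0.   59.8 -18.5]
shift [-0.3432  0.1491  0.512 ] rot [ 0.0003  0.0001 -0.0011]
```

>>> move_arm(increments=[[-0.343, 0.149, 0, 0, 0, -0.001, 0.4], [-0.343, 0.149, 0, 0, 0, -0.001, 0.4], [-0.343, 0.149, 0, 0, 0, -0.001, 0.4], [-0.343, 0.149, 0.1, 0, 0, -0.001, 0.4], [-0.343, 0.149, 0.2, 0, 0, -0.001, 0.4], [-0.343, 0.149, 0.3, 0, 0, -0.001, 0.4], [-0.343, 0.149, 0.4, 0, 0, -0.001, 0.4], [-0.343, 0.149, 0.5, 0, 0, -0.001, 0.4], [-0.343, 0.149, 0.512, 0, 0, -0.001, 0.4], [-0.343, 0.149, 0.512, 0, 0, -0.001, 0.4]])

```text
time_s: 3.62
position: [0.5449, -0.1454, 0.0784]
tcp_rot: [[-0.015, 1.0, -0.005], [1.0, 0.015, 0.003], [0.003, -0.005, -1.0]]
force: [-0.0, 0.4, 0.6]
opening: 0.396
grasp_force: 0.0
```

```bash
python3 d.py .5475 -.150 .039 90.56
python3 - <<'E'
from h import *
s=cap("scene")['image'];t=cap("top")['image']
a=cv2.resize(s[200:300,200:390],(760,400),interpolation=cv2.INTER_CUBIC)
cv2.imwrite('pics/c2.png',a)
E
```

```text
3.6167 [ 0.54492513 -0.14537506  0.07843253] 0.39551109192389844 [-26.3  38.5  97.7   0.   44.1 -27.2]
shift [-0.0159  0.009   0.1314] rot [-0.0016 -0.0009  0.0016]
```

View pics/c2.png

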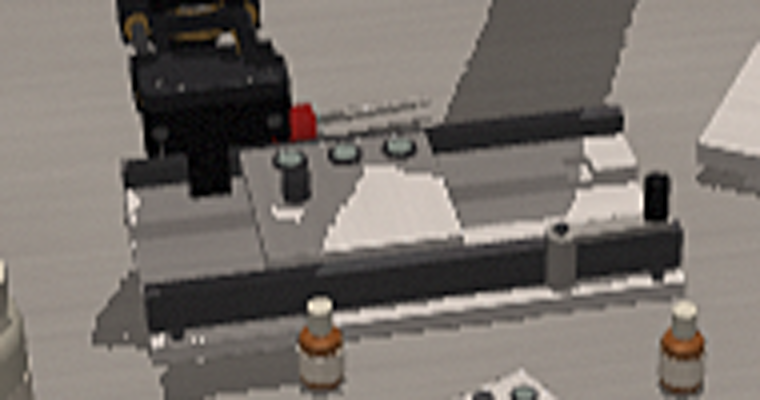

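The fingers (210,170) stand between the carrier's rear edge and the track end. Descending.

>>> move_arm(increments=[[0, 0, 0.05, 0, 0, 0, 0.4], [0, 0, 0.09, 0, 0, 0, 0.4], [0, 0, 0.11, 0, 0, 0, 0.4], [0, 0, 0.125, 0, 0, 0, 0.4], [0, 0, 0.13, 0, 0, 0, 0.4], [0, 0, 0.13, 0, 0, 0, 0.4]])

```text
time_s: 4.22
position: [0.5467, -0.1475, 0.041]
tcp_rot: [[-0.013, 1.0, -0.0], [1.0, 0.013, 0.0], [0.0, -0.0, -1.0]]
force: [0.3, -0.5, 0.8]
opening: 0.396
grasp_force: 0.0
```

```bash
python3 d.py .5475 -.13 .039 90.56
```

```text
4.2167 [ 0.54672157 -0.14746812  0.04100598] 0.39557051905033414 [-26.4  42.1  98.4   0.   39.5 -27.2]
shift [0.0582 0.0034 0.0067] rot [-0.     -0.      0.0012]
```

>>> move_arm(increments=[[0.02, 0, 0.004, 0, 0, 0, 0.4], [0.03, 0, 0.007, 0, 0, 0, 0.4], [0.04, 0, 0.007, 0, 0, 0, 0.4], [0.05, 0, 0.007, 0, 0, 0, 0.4], [0.06, 0, 0.007, 0, 0, 0, 0.4], [0.07, 0, 0.007, 0, 0, 0, 0.4], [0.08, 0, 0.007, 0, 0, 0, 0.4], [0.09, 0, 0.007, 0, 0, 0, 0.4], [0.1, 0, 0.007, 0, 0, 0, 0.4], [0.11, 0, 0.007, 0, 0, 0, 0.4]])

```text
time_s: 5.05
position: [0.5466, -0.1146, 0.039]
tcp_rot: [[-0.013, 1.0, 0.001], [1.0, 0.013, -0.001], [-0.001, 0.001, -1.0]]
force: [-0.3, -3.5, -0.6]
opening: 0.398
grasp_force: 2.1
```

>>> move_arm(increments=[[0.015, 0, 0, 0, 0, 0, 0.4], [0.03, 0, 0, 0, 0, 0, 0.4], [0.045, 0, 0, 0, 0, 0, 0.4], [0.06, 0, 0, 0, 0, 0, 0.4], [0.075, 0, 0, 0, 0, 0, 0.4], [0.09, 0, 0, 0, 0, 0, 0.4], [0.105, 0, 0, 0, 0, 0, 0.4], [0.12, 0, 0, 0, 0, 0, 0.4], [0.135, 0, 0, 0, 0, 0, 0.4], [0.15, 0, 0, 0, 0, 0, 0.4]])

```text
time_s: 5.88
position: [0.5457, -0.0691, 0.039]
tcp_rot: [[-0.014, 1.0, 0.0], [1.0, 0.014, -0.0], [-0.0, 0.0, -1.0]]
force: [0.9, -6.1, 0.7]
opening: 0.405
grasp_force: 2.6
```

>>> move_arm(increments=[[0.009, 0, 0, 0, 0, 0, 0.4], [0.018, 0, 0, 0, 0, 0, 0.4], [0.027, 0, 0, 0, 0, 0, 0.4], [0.036, 0, 0, 0, 0, 0, 0.4], [0.045, 0, 0, 0, 0, 0, 0.4], [0.054, 0, 0, 0, 0, 0, 0.4], [0.063, 0, 0, 0, 0, 0, 0.4], [0.072, 0, 0, 0, 0, 0, 0.4], [0.081, 0, 0, 0, 0, 0, 0.4], [0.09, 0, 0, 0, 0, 0, 0.4]])

```text
time_s: 6.72
position: [0.5453, -0.0424, 0.039]
tcp_rot: [[-0.014, 1.0, 0.0], [1.0, 0.014, -0.0], [-0.0, 0.0, -1.0]]
force: [-0.7, -6.0, 2.2]
opening: 0.404
grasp_force: 2.7
```

>>> move_arm(increments=[[0.004, 0, 0, 0, 0, 0, 0.4], [0.008, 0, 0, 0, 0, 0, 0.4], [0.012, 0, 0, 0, 0, 0, 0.4], [0.016, 0, 0, 0, 0, 0, 0.4], [0.02, 0, 0, 0, 0, 0, 0.4], [0.024, 0, 0, 0, 0, 0, 0.4]])

```text
time_s: 7.22
position: [0.5448, -0.0347, 0.0387]
tcp_rot: [[-0.013, 1.0, -0.001], [1.0, 0.013, 0.001], [0.001, -0.001, -1.0]]
force: [-0.1, -5.9, 3.6]
opening: 0.401
grasp_force: 3.0
```

>>> move_arm(increments=[[0.003, 0, 0, 0, 0, 0, 0.4], [0.006, 0, 0, 0, 0, 0, 0.4], [0.009, 0, 0, 0, 0, 0, 0.4]])

```text
time_s: 7.47
position: [0.5449, -0.0325, 0.0387]
tcp_rot: [[-0.014, 1.0, -0.001], [1.0, 0.014, -0.0], [-0.0, -0.001, -1.0]]
force: [-0.5, -4.8, 1.1]
opening: 0.398
grasp_force: 2.4
```

>>> move_arm(increments=[[0.003, 0, 0, 0, 0, 0, 0.4], [0.006, 0, 0, 0, 0, 0, 0.4], [0.009, 0, 0, 0, 0, 0, 0.4]])

```text
time_s: 7.72
position: [0.5449, -0.0315, 0.0388]
tcp_rot: [[-0.015, 1.0, -0.001], [1.0, 0.015, -0.003], [-0.003, -0.001, -1.0]]
force: [-1.7, -13.7, 1.0]
opening: 0.401
grasp_force: 7.0
```

Run:
```python
from h import *
s=cap("scene")['image']
cv2.imwrite('pics/c3.png',cv2.resize(s[200:300,200:390],(760,400),interpolation=cv2.INTER_CUBIC))
```

```text
(no output)
```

View pics/c3.png

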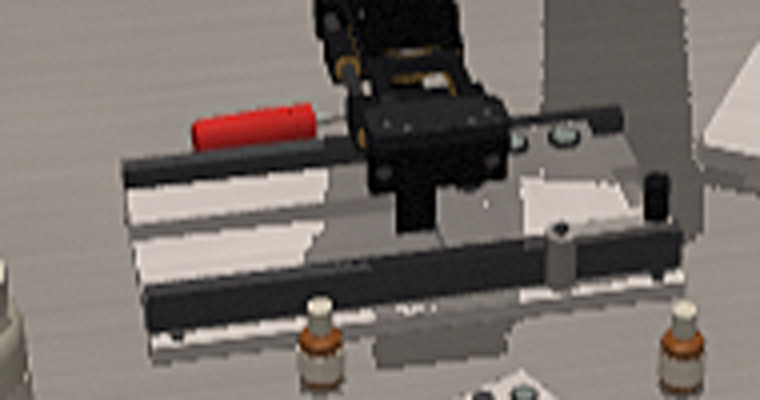

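Resistance jumped to 13.7 N at the expected home position, which fits the feet being caught in the notches. Backing off and rising to look.

>>> move_arm(increments=[[-0.02, 0, 0, 0, 0, 0, 0.4], [-0.05, 0, 0, 0, 0, 0, 0.4], [-0.08, 0, 0, 0, 0, 0, 0.2], [-0.1, 0, -0.05, 0, 0, 0, 0], [-0.1, 0, -0.15, 0, 0, 0, 0], [-0.1, 0, -0.25, 0, 0, 0, 0], [-0.1, 0, -0.35, 0, 0, 0, 0], [-0.1, 0, -0.4, 0, 0, 0, 0], [-0.1, 0, -0.4, 0, 0, 0, 0]])

```text
time_s: 8.52
position: [0.5478, -0.0606, 0.1624]
tcp_rot: [[-0.013, 1.0, 0.007], [1.0, 0.013, -0.001], [-0.002, 0.007, -1.0]]
force: [-0.1, 0.3, -0.3]
opening: 0.018
grasp_force: 0.0
```

```bash
python3 - <<'E'
from h import *
s=cap("scene")['image']
cv2.imwrite('pics/c4.png',cv2.resize(s[200:300,200:390],(760,400),interpolation=cv2.INTER_CUBIC))
E
cat > k.py <<'E'
import sys
import numpy as np
p=np.array([.5463,-.0374,np.radians(90.56)])
def W(x,y):
    c,s=np.cos(p[2]),np.sin(p[2]);return p[0]+(c*x-s*y)/1e3,p[1]+(s*x+c*y)/1e3
E
python3 - <<'E'
from k import *
n=np.array([1,-1])/2**.5
for th in range(0,91,15):
    a=np.radians(th+2*(th==0));k=np.array([80+55*np.cos(a),-66.5+55*np.sin(a)])
    print(th,k.round(1),np.round(W(*(k+n*16.5)),4))
E
python3 d.py .63 .125 .13 45.56
```

```text
0 [135.  -64.6] [0.6211 0.11  ]
15 [133.1 -52.3] [0.6088 0.108 ]
30 [127.6 -39. ] [0.5956 0.1024]
45 [118.9 -27.6] [0.5843 0.0935]
60 [107.5 -18.9] [0.5757 0.0821]
75 [ 94.2 -13.4] [0.5703 0.0687]
90 [ 80.  -11.5] [0.5686 0.0545]
8.5667 [ 0.5464817  -0.06021581  0.160438  ] 0.01443778027318103 [-18.   30.1  97.2   0.1  52.5 -18.7]
shift [0.6138 0.286  0.1022] rot [ 0.0012 -0.0003  0.251 ]
```

View pics/c4.png

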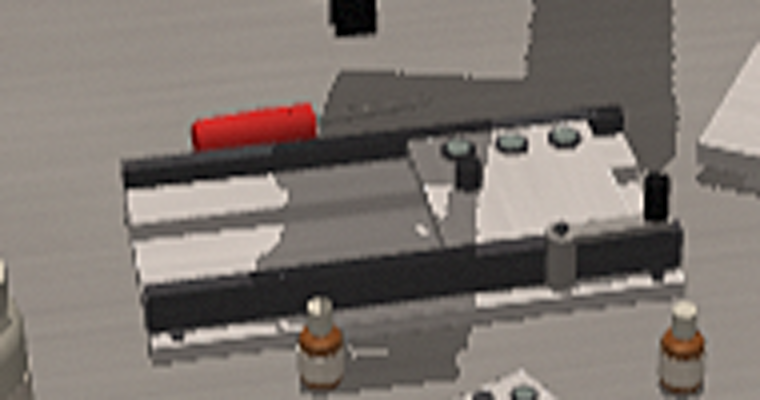

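The carrier lies home: its top is flush with the wall tops, and its rear edge is at about (425,190)-(440,245) in the crop. Next I go to the outer side of the latch knob (656,197), with the tool turned 45° and closed.

>>> move_arm(increments=[[0.62, 0.29, 0, 0, 0, 0.251, 0], [0.62, 0.29, 0, 0, 0, 0.251, 0], [0.62, 0.29, 0, 0, 0, 0.251, 0], [0.62, 0.29, 0, 0, 0, 0.251, 0], [0.62, 0.29, 0, 0, 0, 0.251, 0], [0.62, 0.29, 0, 0, 0, 0.251, 0], [0.62, 0.29, 0, 0, 0, 0.251, 0], [0.62, 0.29, 0, 0, 0, 0.251, 0], [0.62, 0.29, 0, 0, 0, 0.251, 0], [0.62, 0.29, 0, 0, 0, 0.251, 0]])

```text
time_s: 9.4
position: [0.629, 0.1267, 0.1574]
tcp_rot: [[0.699, 0.715, -0.003], [0.715, -0.699, 0.0], [-0.002, -0.002, -1.0]]
force: [0.2, -0.3, 1.3]
opening: 0.005
grasp_force: 0.0
```

```bash
python3 d.py .633 .122 .066 45.56
```

```text
9.4 [0.62903852 0.12672034 0.15744866] 0.004948579774223053 [ 1.4 36.6 83.4  0.  60.2 45.8]
shift [-0.0014  0.0211  0.3048] rot [-0.0007  0.0006  0.0005]
```

>>> move_arm(increments=[[0, 0.02, 0.08, 0, 0, 0, 0], [0, 0.02, 0.16, 0, 0, 0, 0], [0, 0.02, 0.23, 0, 0, 0, 0], [0, 0.02, 0.28, 0, 0, 0, 0], [0, 0.02, 0.3, 0, 0, 0, 0], [0, 0.02, 0.305, 0, 0, 0, 0], [0, 0.02, 0.305, 0, 0, 0, 0]])

```text
time_s: 9.98
position: [0.6343, 0.1226, 0.0673]
tcp_rot: [[0.7, 0.714, -0.0], [0.714, -0.7, 0.0], [-0.0, -0.0, -1.0]]
force: [1.4, 0.7, 0.6]
opening: 0.004
grasp_force: 0.0
```

Run:
```python
from h import *
from k import *
s=bot.read_state();print(s['position'],s['force'])
n=np.array([1,-1])/2**.5
for th in range(0,97,6):
    a=np.radians(th);k=np.array([80+55*np.cos(a),-66.5+55*np.sin(a)])
    w=W(*(k+n*16.5));print(th,(s['tcp_rot'].T@(np.r_[w,s['position'][2]]-s['position'])/.3).round(3))
i=cap("scene")['image']
cv2.imwrite('pics/c5.png',cv2.resize(i[200:300,200:390],(760,400),interpolation=cv2.INTER_CUBIC))
```

```text
[0.63428199 0.12256907 0.06725205] [1.44637853 0.71763066 0.60149672]
0 [-0.056  0.002  0.   ]
6 [-0.07 -0.01  0.  ]
12 [-0.086 -0.022  0.   ]
18 [-0.103 -0.031  0.   ]
24 [-0.12  -0.039  0.   ]
30 [-0.138 -0.045  0.   ]
36 [-0.157 -0.049  0.   ]
42 [-0.176 -0.051  0.   ]
48 [-0.195 -0.051  0.   ]
54 [-0.214 -0.049  0.   ]
60 [-0.233 -0.045  0.   ]
66 [-0.251 -0.039  0.   ]
72 [-0.269 -0.031  0.   ]
78 [-0.286 -0.022  0.   ]
84 [-0.301 -0.01   0.   ]
90 [-0.315  0.002  0.   ]
96 [-0.328  0.017  0.   ]
```

View pics/c5.png

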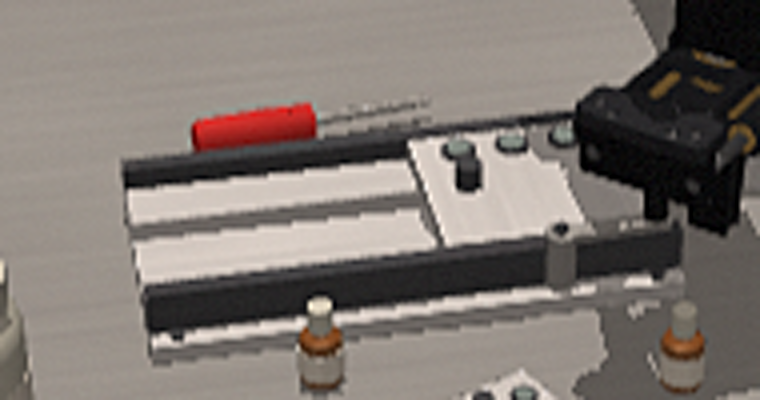

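The fingers (715,215) stand outside the knob (655,205). Following the arc.

>>> move_arm(increments=[[-0.03, 0, 0, 0, 0, 0, 0], [-0.056, 0, 0, 0, 0, 0, 0], [-0.07, -0.01, 0, 0, 0, 0, 0], [-0.086, -0.022, 0, 0, 0, 0, 0], [-0.103, -0.031, 0, 0, 0, 0, 0], [-0.12, -0.039, 0, 0, 0, 0, 0], [-0.138, -0.045, 0, 0, 0, 0, 0], [-0.157, -0.049, 0, 0, 0, 0, 0], [-0.176, -0.051, 0, 0, 0, 0, 0], [-0.195, -0.051, 0, 0, 0, 0, 0]])

```text
time_s: 10.87
position: [0.5815, 0.0917, 0.0671]
tcp_rot: [[0.699, 0.715, -0.001], [0.715, -0.699, -0.0], [-0.001, -0.001, -1.0]]
force: [0.1, 1.4, 0.6]
opening: 0.003
grasp_force: 0.7
```

>>> move_arm(increments=[[-0.015, 0, 0, 0, 0, 0, 0], [-0.03, 0.004, 0, 0, 0, 0, 0], [-0.045, 0.01, 0, 0, 0, 0, 0], [-0.06, 0.015, 0, 0, 0, 0, 0], [-0.075, 0.022, 0, 0, 0, 0, 0], [-0.09, 0.03, 0, 0, 0, 0, 0], [-0.1, 0.036, 0, 0, 0, 0, 0], [-0.108, 0.043, 0, 0, 0, 0, 0], [-0.113, 0.048, 0, 0, 0, 0, 0], [-0.113, 0.048, 0, 0, 0, 0, 0]])

```text
time_s: 11.7
position: [0.5697, 0.0569, 0.0675]
tcp_rot: [[0.7, 0.714, 0.001], [0.714, -0.7, -0.001], [0.0, 0.001, -1.0]]
force: [0.1, 0.6, 0.1]
opening: 0.006
grasp_force: 0.0
```

Run:
```python
from h import *
s=bot.read_state();print(s['position'],s['force'])
i=cap("scene")['image']
cv2.imwrite('pics/c6.png',cv2.resize(i[200:300,200:390],(760,400),interpolation=cv2.INTER_CUBIC))
```

```text
[0.56965462 0.05691398 0.06749028] [0.14543437 0.64131609 0.101316  ]
```

View pics/c6.png

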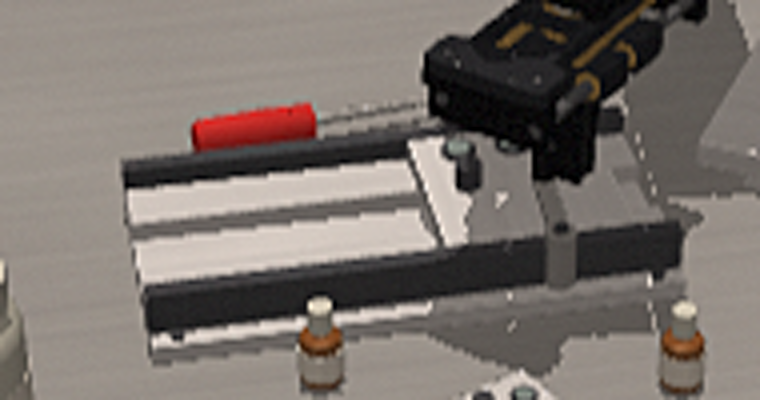

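Arm nearly across the carrier. Pressing on gently until the stop is felt.

>>> move_arm(increments=[[-0.003, 0.002, 0, 0, 0, 0, 0], [-0.006, 0.005, 0, 0, 0, 0, 0], [-0.009, 0.008, 0, 0, 0, 0, 0], [-0.012, 0.01, 0, 0, 0, 0, 0]])

```text
time_s: 12.08
position: [0.569, 0.0531, 0.0675]
tcp_rot: [[0.7, 0.714, 0.001], [0.714, -0.7, 0.0], [0.001, 0.001, -1.0]]
force: [1.5, 2.4, 0.4]
opening: 0.002
grasp_force: 1.2
```

>>> move_arm(increments=[[-0.003, 0.002, 0, 0, 0, 0, 0], [-0.006, 0.005, 0, 0, 0, 0, 0], [-0.009, 0.007, 0, 0, 0, 0, 0], [-0.009, 0.007, 0, 0, 0, 0, 0]])

```text
time_s: 12.42
position: [0.5688, 0.0523, 0.0675]
tcp_rot: [[0.702, 0.712, 0.002], [0.712, -0.702, 0.005], [0.005, -0.002, -1.0]]
force: [1.8, 11.3, -0.0]
opening: 0.003
grasp_force: 5.4
```

Stop reached (11 N). Backing off and rising.

>>> move_arm(increments=[[0.02, 0, 0, 0, 0, 0, 0], [0.05, 0, 0, 0, 0, 0, 0], [0.08, 0, -0.02, 0, 0, 0, 0], [0.1, 0, -0.1, 0, 0, 0, 0], [0.1, 0, -0.2, 0, 0, 0, 0], [0.2, 0, -0.3, 0, 0, 0, 0], [0.3, 0, -0.4, 0, 0, 0, 0], [0.4, 0, -0.45, 0, 0, 0, 0], [0.4, 0, -0.45, 0, 0, 0, 0], [0.4, 0, -0.45, 0, 0, 0, 0]])

```text
time_s: 13.25
position: [0.6542, 0.1367, 0.2044]
tcp_rot: [[0.698, 0.716, 0.005], [0.716, -0.698, -0.0], [0.003, 0.004, -1.0]]
force: [0.3, -0.1, 0.0]
opening: 0.007
grasp_force: 0.0
```

Run:
```python
from h import *
i=cap("scene")['image'];t=cap("top")['image']
a=cv2.resize(i[200:300,200:390],(760,400),interpolation=cv2.INTER_CUBIC)
cv2.imwrite('pics/c7.png',a)
from k import *
c=cap("scene")
print(proj(c,np.r_[W(80,-11.5),.072]),proj(c,np.r_[W(80,-66.5),.046]))
```

```text
[334.0349724 234.7181155] [339.67545858 257.7632231 ]
```

View pics/c7.png

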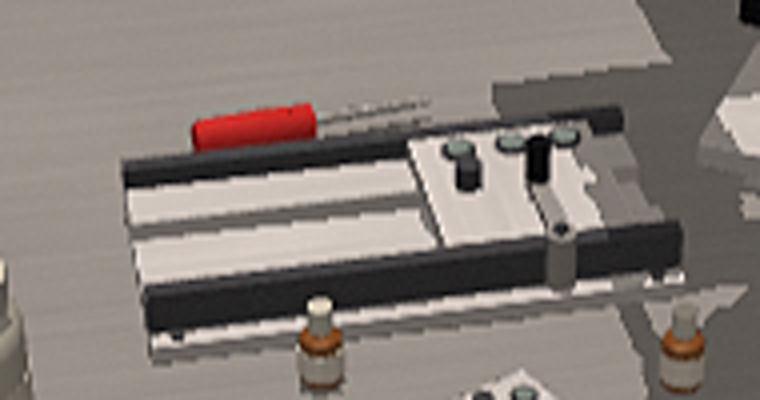

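The knob top is at (537,138) in the crop, where the shut pose predicts (536,139). The carrier is flush, the vials and driver have not moved, and the arm is clear. Handing in.

```bash
python3 -c "
from rig import workorder
print(workorder.hand_in())"
```

```text
the job is handed in; nothing more can be done
None
```

The job is handed in: the last picture shows the carrier flush in its notches, the latch shut against its stop and the arm clear, but hand-in returned no verdict.

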